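Make up the priming kit and the orange-mixing kit

TASK

Make up two kits for the painters: into the blue tray go the white paint bottle, the flat brush and the cork sanding block (priming kit), into the white tray the red and the yellow paint bottles (orange-mixing kit). Stand the bottles upright and lay the brush and the block flat (same side up as now), each resting right on the tray's floor, inside the rim and not on top of one another. Set everything down gently without dropping it, and leave the black bottle, the green bottle and the tape where they are.

Things in the scene. Friction and masses are not known exactly. Their poses are not given: they have to be found in the camera images.
- white_paint: Small closed paint bottle, all white (body and cap), upright: body 40 mm across and 46 mm high, then a shoulder, then a cap 28 mm across from 52 mm up to 68 mm (total height). About 90 g. Origin at the centre of its underside, z up. It starts standing among the other bottles between the two trays. Belongs in the blue tray.
- red_paint: Small closed paint bottle, all red (body and cap), upright: body 40 mm across and 46 mm high, then a shoulder, then a cap 28 mm across from 52 mm up to 68 mm (total height). About 90 g. Origin at the centre of its underside, z up. It starts standing among the other bottles between the two trays. Belongs in the white tray.
- yellow_paint: Small closed paint bottle, all yellow (body and cap), upright: body 40 mm across and 46 mm high, then a shoulder, then a cap 28 mm across from 52 mm up to 68 mm (total height). About 90 g. Origin at the centre of its underside, z up. It starts standing among the other bottles between the two trays. Belongs in the white tray.
- brush: Flat brush, 150 mm long along x, 20 mm thick: orange handle 22 mm wide (x = -75 to +5 mm), steel ferrule 40 wide (+5 to +35), stiff brown bristles 38 wide, 16 thick (+35 to +75). About 70 g, balanced mid-length: grip across the handle near the ferrule (x = -8). Origin mid-length on the underside, z up. Starts in the row of low things beyond the bottles. Belongs in the blue tray.
- block: Cork sanding block with a dark brown gritty underside, 70 mm along its x, 45 mm along its y, 30 mm high, about 50 g, lying flat. Origin at the centre of its underside, z up. It starts in the row of low things (brush, block, tape) on the far side of the bottles. Belongs in the blue tray.
- blue_tray: Blue open rectangular tray, fixed to the table: 220 mm along its x, 160 mm along its y outside, walls 5 mm thick, 18 mm high overall, floor 5 mm thick (inside 210 x 150 mm, no dividers). Origin at the centre of its underside, on the table. For white bottle, brush (along one long side) and block. Other studio things stand well away from trays and stock.
- white_tray: White open rectangular tray, fixed to the table: 220 mm along its x, 160 mm along its y outside, walls 5 mm thick, 18 mm high overall, floor 5 mm thick (inside 210 x 150 mm, no dividers). Origin at the centre of its underside, on the table. For the orange-mixing kit: red and yellow bottles.
- black_paint: Small closed paint bottle, all black (body and cap), upright: body 40 mm across and 46 mm high, then a shoulder, then a cap 28 mm across from 52 mm up to 68 mm (total height). About 90 g. Origin at the centre of its underside, z up. It starts standing among the other bottles between the two trays. Stays where it is: not part of either kit.
- green_paint: Small closed paint bottle, all green (body and cap), upright: body 40 mm across and 46 mm high, then a shoulder, then a cap 28 mm across from 52 mm up to 68 mm (total height). About 90 g. Origin at the centre of its underside, z up. It starts standing among the other bottles between the two trays. Stays where it is: not part of either kit.
- tape: Cream roll of masking tape lying flat, 68 mm outside, 48 mm hole, 24 mm high, about 60 g. Origin at the centre of its underside. It starts in the row of low things (brush, block, tape) on the far side of the bottles. Stays where it is: not part of either kit.
Not all that is in view belongs to the job. Leave any purple look-alike of the yellow_paint alone. Of the things that look like the white_paint, take the one that is nearest to the robot's base at the start.

How it is judged:
By the outcome, as a careful person would: the job done as asked, in the order asked, and still so for the second after the job is handed in, with the robot touching nothing.
It also fails if it takes over 120 s, if anything falls off the work surface, if the arm or the gripper's body presses on something with over 40 N, if the wrist force passes 120 N, or if a joint passes its speed limit or range.

ROBOT

A 7-joint arm with a two-finger parallel gripper is mounted at the origin on the work surface. World frame = base frame: x ahead of the robot, y to its left, z up, the work surface at z = 0. Lengths are in mm, angles in rad, forces in N, time in s.
With the tool pointing down it reaches from about 350 to 900 mm from the base axis. Payload 19.9 kg.
Tool frame: the origin (TCP) lies at the very end of the fingers, on their centre line; the grasp point (between the pads) lies 19 mm behind it; z points along the fingers, y is the direction in which the jaws open and shut (so a half turn about z gives the same grasp; the last joint's range is limited). The gripper opens to 94 mm and grips with 3 to 60 N. Pads are 16 mm wide; open, the fingers measure 119 mm over their backs; the gripper's body (75 mm by 177 mm) begins 78 mm behind the grasp point.
Start: joints at [-1.315, 0.417, -0.01, 1.614, 0.005, 1.111, -0.053], TCP at [183.376, 597.471, 205.425] pointing down, gripper open.
Joint ranges: [-2.81, 2.81], [-0.39, 2.02], [-1.27, 1.25], [0.06, 2.57], [-1.19, 4.33], [0.19, 2], [-2.82, 2.82]. Speed limits (rad/s): [1.89, 1.89, 2.39, 2.39, 3.01, 3.01, 3.01].

INTERFACE

Orientations are given as a rotation vector (axis times angle).
In Python, from plant import telemetry, vision, arm gives the robot as it stands.
- The arm moves only by the tool drive_tool, never from a script. Its argument "moves" is a list of rows, each an object with "dp": the shift along the tool's x, y, z in mm, a list of three; "twist": the turn about the tool's z in rad; "gripper": the closure in counts, from 0 (fully open) to 255 (shut). A call has exactly 8 rows; each row is the pose to reach, as a shift and turn from the pose measured when the call began, along the tool's axes at that moment; what a row does not reach only later rows make up. A row lasts 1/8 s, in which the tool goes at most 62.5 mm and 10.7 degrees, less where a joint would pass 70% of its speed; a pose out of reach is approached as far as the arm can. A call with a gripper value outside its range is refused whole. The fingers move at their own pace and stop on an object; "squeeze" is the grip in N (left out, the last holds). Time passes only in rows, so rows that repeat a pose let the fingers close, or fill a call up. It gives the time, the measured TCP pose, the force and the opening at its end, in the units of the state.
- telemetry.state(): the state, without advancing time (a new reading comes with each control period).
- vision.read_camera(name): name is "scene" or "top"; returns a dict with "image" (384x512x3 uint8, blue, green, red), "z_map" (384x512 float32, mm along the optical axis (not along the pixel's ray), 0 where there is no reading), "fx", "fy", "cx", "cy" (pixels), "k1" (the pictures are not rectified: a ray, as slopes to the right and down, at radius r is drawn at 1 + k1 r^2 times it, then the intrinsics apply), "position" and "orientation" of the camera in the world. Camera axes: x right, y up, looking along -z (the intrinsics and any distortion apply to the point x, -y, -z); pixel columns grow to the right and rows downward; lengths in mm; the calibration is good to about 2 mm. A picture is of the moment at which its call begins.
- arm.close_job(): hands the job in, once; it reports no verdict.
The state is a dict: "clock": time; "q": joint angles; "dq": joint speeds; "joint_torque": joint torques, N m; "tcp_pos": TCP position; "tool_rot": TCP orientation; "ft_force": force on the tool from outside, world axes, zero at the start; "wrist_torque": the same for the moment, N m; "grip_width": opening from 0.0 (shut) to 1.0 (fully open).
Only numpy, scipy, OpenCV 4.12 (cv2) and the standard library are available. Lean on these libraries where they do the work, as an engineer would, in place of code of your own. Each camera call takes 0.05 s, during which the arm holds its last target. There are 200 camera calls.

## Working session

There is one attempt and no reset: what is moved stays moved. The work goes in short steps, Python scripts to look and compute and a tool call to move; the robot and the scene stay as the last step left them, time stands still between calls to the robot, and variables do not carry over. Pictures are saved under pics/ and viewed, on a budget of 14 in all, crops included, one or two more only if the job needs it, and the job is handed in when it is done.

Besides the shell and the picture viewer there is one more tool, called after "Call:" as a command line: name --argument value ..., lists and objects as JSON in quotes. drive_tool: Moves the arm, as the interface text tells. Its arguments: {"type":"object","properties":{"moves":{"type":"array","items":{"type":"object","properties":{"dp":{"type":"array","items":{"type":"number"}},"twist":{"type":"number"},"gripper":{"type":"number"}}}},"squeeze":{"type":"number"}},"required":["moves"]}

```bash
ls; mkdir -p pics; cat > h.py <<'E'
import numpy as np, cv2
from scipy.spatial.transform import Rotation as R
from plant import telemetry, vision, arm
def cam(n):
    c=vision.read_camera(n); return c
def rot(c):
    o=np.array(c["orientation"],float)
    return R.from_rotvec(o).as_matrix() if o.size==3 else o.reshape(3,3)
def rays(c,uv):
    K=np.array([[c["fx"],0,c["cx"]],[0,c["fy"],c["cy"]],[0,0,1.]])
    p=cv2.undistortPoints(np.asarray(uv,float).reshape(-1,1,2),K,np.array([c["k1"],0,0,0.]))[:,0]
    return np.c_[p[:,0],-p[:,1],-np.ones(len(p))]@rot(c).T
def cloud(c):
    h,w=c["z_map"].shape
    u,v=np.meshgrid(np.arange(w),np.arange(h))
    d=rays(c,np.c_[u.ravel(),v.ravel()])
    P=np.array(c["position"])+d*c["z_map"].reshape(-1,1)
    P[c["z_map"].ravel()==0]=np.nan
    return P.reshape(h,w,3)
def onplane(c,uv,z):
    d=rays(c,uv); p=np.array(c["position"]); return p+d*((z-p[2])/d[:,2])[:,None]
E
python3 - <<'E'
from h import *
import pickle
for n in("scene","top"):
    c=cam(n); cv2.imwrite(f"pics/{n}0.png",c["image"]); pickle.dump(c,open(n+"0.pkl","wb"))
    print(n,c["position"],c["orientation"],c["fx"],c["k1"])
s=telemetry.state(); print(s)
E
```

```text
pics
scene [1094.87241874  170.40497024  646.70417092] [0.491889   0.70874806 1.80254775] 372.52385240685567 -0.12182131941438076
top [463.46274256  16.80774674 920.21560734] [ 0.068349   -0.13391305 -1.57602973] 375.204777673441 -0.08857144106662077
{'clock': 0.1, 'q': array([-1.3144754 ,  0.41792652, -0.01031563,  1.61412717,  0.00468541,
        1.11070924, -0.05295604]), 'dq': array([ 7.03079776e-04, -2.33647969e-03, -2.13910512e-05, -2.21145370e-03,
        4.88892581e-04, -1.11083551e-03,  2.32129424e-03]), 'joint_torque': array([ 1.30284297e-03, -8.52591491e+01,  6.39662761e-01, -4.26699972e+01,
       -4.90323314e-02,  1.64123514e-02,  4.72122872e-05]), 'tcp_pos': array([183.29450879, 597.14753733, 204.87460254]), 'tool_rot': array([-4.65985364e-01, -3.10673880e+00,  1.79345079e-03]), 'ft_force': array([ 0.15700068, -0.07912219, -0.60404426]), 'wrist_torque': array([ 0.01233062, -0.01532749, -0.0005647 ]), 'grip_width': 1.0005421951014823}
```

View pics/scene0.png

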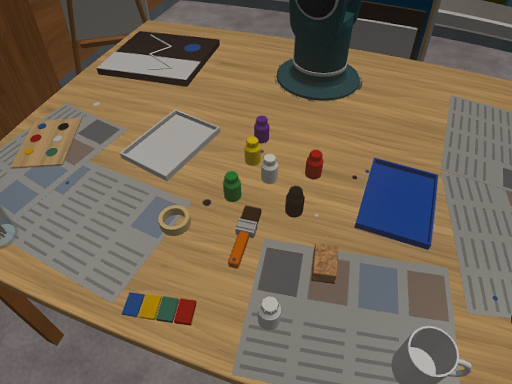

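View pics/top0.png

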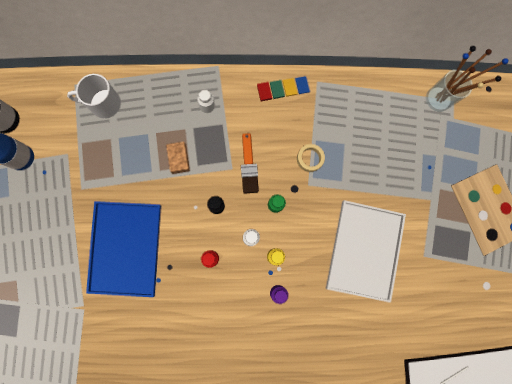

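The pictures show:
- **White bottles:** there are two. One is at scene (269,168) / top (251,238), among the other bottles. The other is at scene (269,312) / top (205,99), on the newspaper and far from the base. The first is nearest the base, so it is the one to take.
- **Other bottles (top view):** red (210,259), yellow (277,257), a purple look-alike (279,295), black (216,205) and green (277,203).
- **Low things (top view):** brush (249,163), block (178,157) and tape (311,157).
- **Trays (top view):** blue (125,250) and white (367,251).

```bash
python3 - <<'E'
from h import *
import pickle
T=pickle.load(open("top0.pkl","rb"));S=pickle.load(open("scene0.pkl","rb"))
PT,PS=cloud(T),cloud(S)
seeds={"white":((251,238),(269,168)),"white2":((205,99),(269,312)),"red":((210,259),(314,164)),"yellow":((277,257),(253,151)),"purple":((279,295),(262,129)),"black":((216,205),(295,201)),"green":((277,203),(232,186)),"block":((178,157),(325,263)),"tape":((311,157),(174,219)),"brush":((250,163),(243,235))}
tab=PT[(PT[...,2]<8)&(PT[...,2]>-8)];print("table z",np.median(tab[:,2]),np.median(PS[(abs(PS[...,2])<8)][:,2]))
for n,((u,v),(a,b)) in seeds.items():
    out=[]
    for P,(x,y) in((PT,(u,v)),(PS,(a,b))):
        r=55 if n=="brush" else 42 if n in("tape","block") else 30
        c0=np.nanmedian(P[y-2:y+3,x-2:x+3].reshape(-1,3),0)
        if n=="tape": c0=np.nanmedian(P[y-14:y+15,x-14:x+15].reshape(-1,3),0)
        m=np.hypot(P[...,0]-c0[0],P[...,1]-c0[1])<(90 if n=="brush" else r)
        Q=P[m]; Q=Q[Q[:,2]>8]; top=np.percentile(Q[:,2],95)
        Z=Q[Q[:,2]>top-(6 if "paint" else 6)]
        rect=cv2.minAreaRect(Z[:,:2].astype(np.float32))
        out.append((len(Z),round(float(top),1),np.round(rect[0],1),np.round(rect[1],1),round(rect[2],1)))
    print(n,*out,sep="\n   ")
# trays
for n,(u,v),(a,b) in(("blue",(125,250),(400,200)),("white",(367,251),(172,143))):
    for P,(x,y) in((PT,(u,v)),(PS,(a,b))):
        c0=P[y,x]; m=(np.hypot(P[...,0]-c0[0],P[...,1]-c0[1])<150)&(P[...,2]>10)&(P[...,2]<24)
        k,l=cv2.connectedComponents(cv2.dilate(m.astype(np.uint8),np.ones((3,3))))
        big=1+np.argmax([((l==i)&m).sum() for i in range(1,k)]); Q=P[(l==big)&m]
        rect=cv2.minAreaRect(Q[:,:2].astype(np.float32))
        print(n,"floor z",c0[2],"rim z",np.percentile(Q[:,2],90),len(Q),rect)
E
```

```text
table z 1.3555214352425082 1.2281868970039795
white
   (117, 70.7, array([494.7, -10.8]), array([26.9, 25.8]), 14.5)
   (97, 69.8, array([496. ,  -8.5]), array([26.8, 27.4]), 12.6)
white2
   (104, 70.4, array([831.3,  98.4]), array([26.7, 25.8]), 9.4)
   (229, 69.4, array([833.2, 100.1]), array([27.8, 27.7]), 6.0)
red
   (125, 70.2, array([445.8,  86.6]), array([27. , 26.9]), 45.2)
   (99, 69.9, array([447.2,  88.3]), array([27.7, 27.4]), 75.1)
yellow
   (121, 70.9, array([448.6, -69.1]), array([27.7, 26.4]), 70.8)
   (85, 69.9, array([450., -66.]), array([26.9, 26.6]), 37.4)
purple
   (131, 70.0, array([359.7, -75.7]), array([27.9, 27.1]), 50.7)
   (77, 68.4, array([362.8, -72.9]), array([27.6, 25.6]), 18.1)
black
   (118, 70.8, array([573.2,  72.1]), array([26.8, 26.2]), 68.3)
   (118, 69.7, array([573.6,  73.7]), array([28.3, 26.5]), 27.1)
green
   (113, 70.9, array([576.4, -72.1]), array([26.4, 25.6]), 0.6)
   (107, 70.0, array([576.7, -70.8]), array([27.1, 25.5]), 46.9)
block
   (476, 33.4, array([691.3, 166.6]), array([68.1, 43.3]), 10.0)
   (678, 32.4, array([694.8, 168.6]), a
[... 246 characters left out ...]
22.5, array([680.3,  -5.2]), array([151.1,  40. ]), 3.8)
blue floor z 5.689673070988306 rim z 20.405156572070883 913 ((470.1684265136719, 294.52276611328125), (162.8275909423828, 221.9698486328125), 86.3697280883789)
blue floor z 5.776078104781504 rim z 19.640054049406842 926 ((472.2707214355469, 296.7599182128906), (160.37844848632812, 222.67001342773438), 86.55226135253906)
white floor z 5.076163073327734 rim z 20.612167942107476 869 ((458.4486083984375, -295.327880859375), (162.15036010742188, 222.01644897460938), 77.165771484375)
white floor z 5.174568634452044 rim z 19.842081219811142 862 ((458.21533203125, -292.6439208984375), (165.55738830566406, 223.6002655029297), 77.01493835449219)
```

```bash
python3 - <<'E'
import pickle,cv2,numpy as np
T=pickle.load(open("top0.pkl","rb"));S=pickle.load(open("scene0.pkl","rb"))
a=cv2.resize(T["image"][80:310,150:350],None,fx=2,fy=2,interpolation=2)
b=cv2.resize(S["image"][100:340,200:400],None,fx=1.9,fy=1.9,interpolation=2)
h=max(a.shape[0],b.shape[0]);p=lambda i:cv2.copyMakeBorder(i,0,h-i.shape[0],0,0,0)
cv2.imwrite("pics/crop1.png",np.hstack([p(a),p(b)]))
E
```

```text
(no output)
```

View pics/crop1.png

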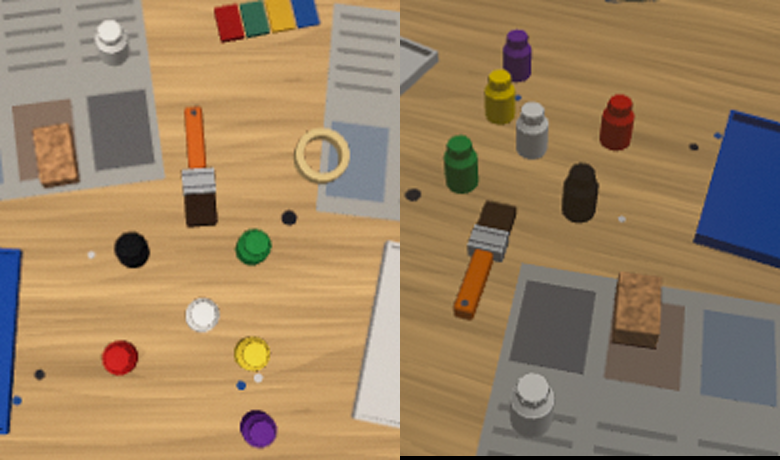

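The crop confirms that the white bottle among the others is the one meant. The heights from both views also fit (bottle tops about 70, block 33, brush 23, rims 20, floors 5.5), with a shared offset of about 1–2 mm.

```bash
cat >> h.py <<'E'
def plan(*targets):
    """targets: (x,y,z,jaw_deg or None) -> dp, twist from the current pose"""
    s=telemetry.state(); M=R.from_rotvec(s["tool_rot"]).as_matrix()
    jaw=np.degrees(np.arctan2(M[1,1],M[0,1]))
    print("t",round(s["clock"],2),"tcp",np.round(s["tcp_pos"],1),"jaw",round(jaw,1),"q7",round(s["q"][6],2),"grip",round(s["grip_width"],3),"F",np.round(s["ft_force"],1),"tilt",np.round(M[:2,2],3))
    for x,y,z,j in targets:
        tw=0 if j is None else -((j-jaw+90)%180-90)
        print((x,y,z,j),"dp",np.round(M.T@(np.array([x,y,z])-s["tcp_pos"]),1),"twist",round(np.radians(tw),3))
def local(tray,x,y):
    c,a={"blue":((471.2,295.6),-3.6),"white":((458.3,-294),-12.9)}[tray]
    a=np.radians(a); return np.round([c[0]+x*np.cos(a)-y*np.sin(a),c[1]+x*np.sin(a)+y*np.cos(a)],1)
E
python3 - <<'E'
from h import *
plan((495.4,-9.7,150,90))
for a in(("blue",-55,-30),("blue",8,42),("blue",50,-30),("white",50,0),("white",-50,0)): print(a,local(*a))
E
```

```text
t 0.1 tcp [183.3 597.1 204.9] jaw 72.9 q7 -0.05 grip 1.001 F [ 0.2 -0.1 -0.6] tilt [-0.    -0.001]
(495.4, -9.7, 150, 90) dp [-476.4 -488.5   55.5] twist -0.298
('blue', -55, -30) [414.4 269.1]
('blue', 8, 42) [481.8 337. ]
('blue', 50, -30) [519.2 262.5]
('white', 50, 0) [ 507.  -305.2]
('white', -50, 0) [ 409.6 -282.8]
```

Call:
drive_tool --moves '[{"dp":[-35,-36,4],"twist":-0.03,"gripper":65},{"dp":[-75,-77,8],"twist":-0.06,"gripper":65},{"dp":[-115,-118,12],"twist":-0.1,"gripper":65},{"dp":[-155,-159,16],"twist":-0.14,"gripper":65},{"dp":[-195,-200,20],"twist":-0.18,"gripper":65},{"dp":[-235,-241,24],"twist":-0.2,"gripper":65},{"dp":[-275,-282,28],"twist":-0.24,"gripper":65},{"dp":[-315,-323,32],"twist":-0.298,"gripper":65}]' --squeeze 15

```text
clock: 1.1
tcp_pos: [390.1, 194.2, 173.2]
tool_rot: [0.003, -3.141, 0.001]
ft_force: [0.3, 0.2, -0.2]
grip_width: 0.745
```

```bash
python3 -c "
from h import *
plan((495.4,-9.7,130,90))"
```

```text
t 1.1 tcp [390.1 194.2 173.2] jaw 90.1 q7 1.07 grip 0.745 F [ 0.3  0.2 -0.2] tilt [-0.    -0.001]
(495.4, -9.7, 130, 90) dp [-104.9 -204.    43.4] twist 0.002
```

Call:
drive_tool --moves '[{"dp":[-26,-50,10],"twist":0,"gripper":65},{"dp":[-52,-100,20],"twist":0,"gripper":65},{"dp":[-80,-152,32],"twist":0,"gripper":65},{"dp":[-105,-204,43],"twist":0,"gripper":65},{"dp":[-105,-204,73],"twist":0,"gripper":65},{"dp":[-105,-204,113],"twist":0,"gripper":65},{"dp":[-105,-204,140],"twist":0,"gripper":65},{"dp":[-105,-204,151],"twist":0,"gripper":65}]'

```text
clock: 2.1
tcp_pos: [494.6, -9.9, 21.0]
tool_rot: [0.003, -3.139, 0.002]
ft_force: [0.3, -0.3, 0.3]
grip_width: 0.747
```

Call:
drive_tool --moves '[{"dp":[0,0,0],"twist":0,"gripper":180},{"dp":[0,0,0],"twist":0,"gripper":180},{"dp":[0,0,0],"twist":0,"gripper":180},{"dp":[0,0,0],"twist":0,"gripper":180},{"dp":[0,0,0],"twist":0,"gripper":180},{"dp":[0,0,0],"twist":0,"gripper":180},{"dp":[0,0,-5],"twist":0,"gripper":180},{"dp":[0,0,-20],"twist":0,"gripper":180}]'

```text
clock: 3.1
tcp_pos: [494.3, -9.9, 41.4]
tool_rot: [0.003, -3.138, 0.002]
ft_force: [0.8, 0.2, -1.0]
grip_width: 0.426
```

Call:
drive_tool --moves '[{"dp":[0,0,-40],"twist":0,"gripper":180},{"dp":[0,0,-80],"twist":0,"gripper":180},{"dp":[12,40,-80],"twist":0,"gripper":180},{"dp":[27,94,-80],"twist":0,"gripper":180},{"dp":[42,148,-80],"twist":0,"gripper":180},{"dp":[58,202,-80],"twist":0,"gripper":180},{"dp":[72,250,-80],"twist":0,"gripper":180},{"dp":[80,279,-80],"twist":0,"gripper":180}]'

```text
clock: 4.1
tcp_pos: [413.1, 271.3, 122.4]
tool_rot: [0.006, -3.139, 0.001]
ft_force: [0.5, -0.7, -1.8]
grip_width: 0.421
```

Call:
drive_tool --moves '[{"dp":[0,0,30],"twist":0,"gripper":180},{"dp":[0,0,60],"twist":0,"gripper":180},{"dp":[0,-1,80],"twist":0,"gripper":180},{"dp":[0,-1,88],"twist":0,"gripper":180},{"dp":[0,-1,91],"twist":0,"gripper":180},{"dp":[0,-1,93],"twist":0,"gripper":180},{"dp":[0,-1,94],"twist":0,"gripper":180},{"dp":[0,-1,95],"twist":0,"gripper":180}]'

```text
clock: 5.1
tcp_pos: [413.0, 270.4, 27.7]
tool_rot: [0.006, -3.139, 0.0]
ft_force: [-0.5, 0.2, -0.7]
grip_width: 0.419
```

Call:
drive_tool --moves '[{"dp":[0,0,0.5],"twist":0,"gripper":180},{"dp":[0,0,1],"twist":0,"gripper":180},{"dp":[0,0,1.5],"twist":0,"gripper":180},{"dp":[0,0,2],"twist":0,"gripper":180},{"dp":[0,0,2],"twist":0,"gripper":180},{"dp":[0,0,2],"twist":0,"gripper":180},{"dp":[0,0,2],"twist":0,"gripper":180},{"dp":[0,0,2],"twist":0,"gripper":180}]'

```text
clock: 6.1
tcp_pos: [413.3, 270.5, 26.5]
tool_rot: [0.006, -3.14, -0.0]
ft_force: [-3.5, -3.9, 19.2]
grip_width: 0.422
```

Contact with the floor is made, so I'll ease off, release and rise.

Call:
drive_tool --moves '[{"dp":[0,0,0],"twist":0,"gripper":180},{"dp":[0,0,0],"twist":0,"gripper":100},{"dp":[0,0,0],"twist":0,"gripper":100},{"dp":[0,0,0],"twist":0,"gripper":100},{"dp":[0,0,-15],"twist":0,"gripper":100},{"dp":[0,0,-45],"twist":0,"gripper":100},{"dp":[0,0,-85],"twist":0,"gripper":100},{"dp":[0,0,-110],"twist":0,"gripper":100}]'

```text
clock: 7.1
tcp_pos: [414.0, 270.7, 139.2]
tool_rot: [0.006, -3.141, -0.002]
ft_force: [0.4, -0.7, -0.1]
grip_width: 0.61
```

```bash
python3 - <<'E'
from h import *
plan((687.5,-6,120,93),(687.5,-6,3,93))
E
```

```text
t 7.1 tcp [414.  270.7 139.2] jaw 90.2 q7 1.02 grip 0.61 F [ 0.4 -0.7 -0.1] tilt [-0.     0.002]
(687.5, -6, 120, 93) dp [-272.5 -277.7   18.7] twist -0.049
(687.5, -6, 3, 93) dp [-272.5 -277.9  135.7] twist -0.049
```

Call:
drive_tool --moves '[{"dp":[-30,-31,0],"twist":-0.01,"gripper":100},{"dp":[-70,-71,0],"twist":-0.02,"gripper":100},{"dp":[-110,-112,0],"twist":-0.03,"gripper":100},{"dp":[-150,-153,5],"twist":-0.049,"gripper":100},{"dp":[-190,-194,10],"twist":-0.049,"gripper":100},{"dp":[-230,-234,15],"twist":-0.049,"gripper":100},{"dp":[-260,-265,19],"twist":-0.049,"gripper":100},{"dp":[-272.5,-278,19],"twist":-0.049,"gripper":100}]'

```text
clock: 8.1
tcp_pos: [688.3, -8.7, 120.1]
tool_rot: [0.079, -3.14, -0.001]
ft_force: [0.1, 0.5, 0.7]
grip_width: 0.609
```

```bash
python3 - <<'E'
from h import *
plan((687.5,-6,4,93))
E
```

```text
t 8.1 tcp [688.3  -8.7 120.1] jaw 92.9 q7 1.76 grip 0.609 F [0.1 0.5 0.7] tilt [-0.     0.001]
(687.5, -6, 4, 93) dp [  0.6   2.7 116.1] twist -0.002
```

Call:
drive_tool --moves '[{"dp":[0.6,2,30],"twist":0,"gripper":100},{"dp":[0.6,2.5,65],"twist":0,"gripper":100},{"dp":[0.6,2.5,95],"twist":0,"gripper":100},{"dp":[0.6,2.5,109],"twist":0,"gripper":100},{"dp":[0.6,2.5,114],"twist":0,"gripper":100},{"dp":[0.6,2.5,116],"twist":0,"gripper":100},{"dp":[0.6,2.5,116],"twist":0,"gripper":150},{"dp":[0.6,2.5,116],"twist":0,"gripper":215}]'

```text
clock: 9.1
tcp_pos: [687.8, -6.2, 4.8]
tool_rot: [-0.079, 3.14, 0.001]
ft_force: [0.4, 0.1, -0.4]
grip_width: 0.431
```

Call:
drive_tool --moves '[{"dp":[0,0,0],"twist":0,"gripper":225},{"dp":[0,0,0],"twist":0,"gripper":225},{"dp":[0,0,0],"twist":0,"gripper":225},{"dp":[0,0,0],"twist":0,"gripper":225},{"dp":[0,0,0],"twist":0,"gripper":225},{"dp":[0,0,-5],"twist":0,"gripper":225},{"dp":[0,0,-20],"twist":0,"gripper":225},{"dp":[0,0,-50],"twist":0,"gripper":225}]' --squeeze 25

```text
clock: 10.1
tcp_pos: [687.2, -6.2, 55.2]
tool_rot: [0.079, -3.14, -0.001]
ft_force: [-0.1, 0.6, -0.9]
grip_width: 0.23
```

```bash
python3 - <<'E'
from h import *
import pickle
plan((481.8,337,130,86.4),(481.8,337,9.5,86.4))
c=cam("top");P=cloud(c);s=telemetry.state()
# brush in the hand, bottle in the tray
img=c["image"]; 
c2=cam("scene")
cv2.imwrite("pics/brush1.png",cv2.resize(np.hstack([img[60:320,60:320],c2["image"][80:340,180:440]]),(800,400)))
E
```

```text
t 10.1 tcp [687.2  -6.2  55.2] jaw 92.9 q7 1.77 grip 0.23 F [-0.1  0.6 -0.9] tilt [-0.001  0.001]
(481.8, 337, 130, 86.4) dp [188.  353.2 -74.4] twist 0.113
(481.8, 337, 9.5, 86.4) dp [187.9 353.1  46.1] twist 0.113
```

View pics/brush1.png

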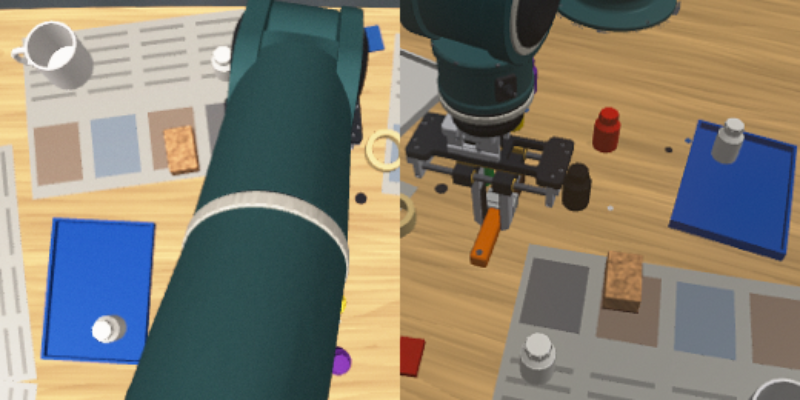

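The picture shows the brush gripped level by its handle at (485,235) in the right half. The white bottle stands upright in the blue tray at (105,328) in the left half and (728,145) in the right.

Call:
drive_tool --moves '[{"dp":[0,0,-40],"twist":0,"gripper":225},{"dp":[0,5,-75],"twist":0,"gripper":225},{"dp":[20,40,-75],"twist":0.02,"gripper":225},{"dp":[47,88,-75],"twist":0.04,"gripper":225},{"dp":[74,138,-75],"twist":0.06,"gripper":225},{"dp":[101,189,-75],"twist":0.08,"gripper":225},{"dp":[125,234,-75],"twist":0.1,"gripper":225},{"dp":[140,263,-75],"twist":0.113,"gripper":225}]'

```text
clock: 11.2
tcp_pos: [534.8, 251.6, 133.7]
tool_rot: [0.096, 3.135, 0.003]
ft_force: [1.0, -0.7, -0.8]
grip_width: 0.233
```

```bash
python3 - <<'E'
from h import *
plan((481.8,337,30,86.4))
E
```

```text
t 11.2 tcp [534.8 251.6 133.7] jaw 86.5 q7 1.16 grip 0.233 F [ 1.  -0.7 -0.8] tilt [0.005 0.002]
(481.8, 337, 30, 86.4) dp [ 58.6  81.8 103.6] twist 0.002
```

Call:
drive_tool --moves '[{"dp":[24,35,0],"twist":0,"gripper":225},{"dp":[48,70,0],"twist":0,"gripper":225},{"dp":[58.5,82,10],"twist":0,"gripper":225},{"dp":[58.5,82,50],"twist":0,"gripper":225},{"dp":[58.5,82,85],"twist":0,"gripper":225},{"dp":[58.5,82,100],"twist":0,"gripper":225},{"dp":[58.5,82,103.5],"twist":0,"gripper":225},{"dp":[58.5,82,103.5],"twist":0,"gripper":225}]'

```text
clock: 12.2
tcp_pos: [482.5, 337.3, 30.9]
tool_rot: [0.096, 3.134, 0.004]
ft_force: [0.4, -0.1, -0.4]
grip_width: 0.233
```

```bash
python3 - <<'E'
from h import *
plan((481.8,337,10.5,86.4))
E
```

```text
t 12.2 tcp [482.5 337.3  30.9] jaw 86.5 q7 1.02 grip 0.233 F [ 0.4 -0.1 -0.4] tilt [0.006 0.002]
(481.8, 337, 10.5, 86.4) dp [ 0.8 -0.4 20.4] twist 0.001
```

Call:
drive_tool --moves '[{"dp":[0.5,-0.4,8],"twist":0,"gripper":225},{"dp":[0.5,-0.4,15],"twist":0,"gripper":225},{"dp":[0.5,-0.4,18],"twist":0,"gripper":225},{"dp":[0.5,-0.4,19.5],"twist":0,"gripper":225},{"dp":[0.5,-0.4,20.5],"twist":0,"gripper":225},{"dp":[0.5,-0.4,21],"twist":0,"gripper":225},{"dp":[0.5,-0.4,21.4],"twist":0,"gripper":225},{"dp":[0.5,-0.4,21.4],"twist":0,"gripper":225}]'

```text
clock: 13.2
tcp_pos: [482.3, 337.0, 10.0]
tool_rot: [0.097, 3.134, 0.004]
ft_force: [-1.7, -1.7, 7.4]
grip_width: 0.232
```

Call:
drive_tool --moves '[{"dp":[0,0,0],"twist":0,"gripper":200},{"dp":[0,0,0],"twist":0,"gripper":172},{"dp":[0,0,0],"twist":0,"gripper":172},{"dp":[0,0,-2],"twist":0,"gripper":172},{"dp":[0,0,-20],"twist":0,"gripper":172},{"dp":[0,0,-50],"twist":0,"gripper":172},{"dp":[0,0,-90],"twist":0,"gripper":100},{"dp":[0,0,-115],"twist":0,"gripper":65}]'

```text
clock: 14.2
tcp_pos: [482.1, 337.0, 128.2]
tool_rot: [0.097, 3.132, 0.007]
ft_force: [-0.7, 0.4, 0.1]
grip_width: 0.503
```

```bash
python3 - <<'E'
from h import *
plan((693,167.6,110,100))
E
```

```text
t 14.2 tcp [482.1 337.  128.2] jaw 86.5 q7 0.98 grip 0.503 F [-0.7  0.4  0.1] tilt [0.008 0.004]
(693, 167.6, 110, 100) dp [-220.8 -156.1   19.3] twist -0.236
```

Call:
drive_tool --moves '[{"dp":[-30,-21,0],"twist":-0.05,"gripper":65},{"dp":[-70,-49,0],"twist":-0.1,"gripper":65},{"dp":[-112,-79,5],"twist":-0.15,"gripper":65},{"dp":[-154,-109,10],"twist":-0.2,"gripper":65},{"dp":[-195,-138,15],"twist":-0.236,"gripper":65},{"dp":[-220.8,-156.1,19],"twist":-0.236,"gripper":65},{"dp":[-220.8,-156.1,19],"twist":-0.236,"gripper":65},{"dp":[-220.8,-156.1,19],"twist":-0.236,"gripper":65}]'

```text
clock: 15.2
tcp_pos: [692.7, 168.3, 111.1]
tool_rot: [-0.273, 3.121, 0.006]
ft_force: [-0.1, 0.9, 0.6]
grip_width: 0.743
```

```bash
python3 - <<'E'
from h import *
plan((693,167.6,6,100))
c=cam("top");s=cam("scene")
P=cloud(c)
cv2.imwrite("pics/block1.png",cv2.resize(np.hstack([c["image"][100:320,70:290],s["image"][120:340,270:490]]),(800,400)))
E
```

```text
t 15.2 tcp [692.7 168.3 111.1] jaw 100.0 q7 1.61 grip 0.743 F [-0.1  0.9  0.6] tilt [0.009 0.005]
(693, 167.6, 6, 100) dp [  0.8  -1.1 105.1] twist 0.0
```

View pics/block1.png

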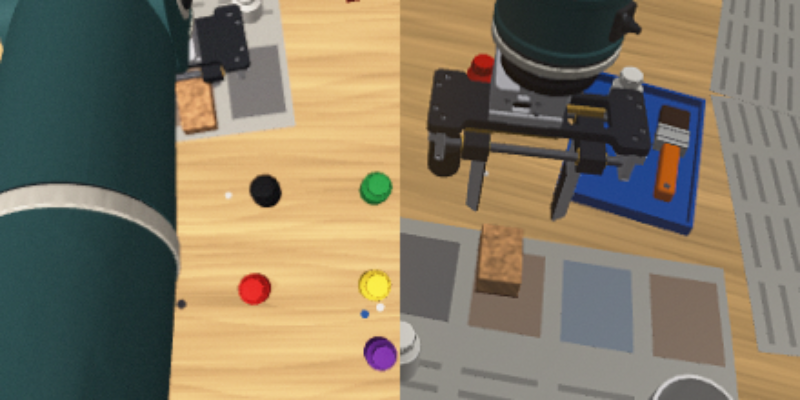

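The picture shows the brush lying in the blue tray at (670,155) in the right half, along the long side. The open fingers are above the block at (500,258).

Call:
drive_tool --moves '[{"dp":[0.8,-1,30],"twist":0,"gripper":65},{"dp":[0.8,-1,65],"twist":0,"gripper":65},{"dp":[0.8,-1,90],"twist":0,"gripper":65},{"dp":[0.8,-1,101],"twist":0,"gripper":65},{"dp":[0.8,-1,105],"twist":0,"gripper":65},{"dp":[0.8,-1,105],"twist":0,"gripper":65},{"dp":[0.8,-1,105],"twist":0,"gripper":110},{"dp":[0.8,-1,105],"twist":0,"gripper":150}]'

```text
clock: 16.3
tcp_pos: [693.1, 168.3, 6.7]
tool_rot: [-0.274, 3.12, 0.007]
ft_force: [-0.1, 0.0, 0.3]
grip_width: 0.567
```

Call:
drive_tool --moves '[{"dp":[0,0,0],"twist":0,"gripper":165},{"dp":[0,0,0],"twist":0,"gripper":165},{"dp":[0,0,0],"twist":0,"gripper":165},{"dp":[0,0,0],"twist":0,"gripper":165},{"dp":[0,0,-5],"twist":0,"gripper":165},{"dp":[0,0,-25],"twist":0,"gripper":165},{"dp":[0,0,-60],"twist":0,"gripper":165},{"dp":[0,0,-95],"twist":0,"gripper":165}]' --squeeze 15

```text
clock: 17.3
tcp_pos: [692.3, 167.8, 104.1]
tool_rot: [-0.274, 3.119, 0.007]
ft_force: [1.0, -0.4, 0.2]
grip_width: 0.479
```

```bash
python3 - <<'E'
from h import *
plan((519.2,262.5,110,86.4))
E
```

```text
t 17.3 tcp [692.3 167.8 104.1] jaw 100.1 q7 1.61 grip 0.479 F [ 1.  -0.4  0.2] tilt [0.01  0.005]
(519.2, 262.5, 110, 86.4) dp [153.9 123.5  -7.2] twist 0.238
```

Call:
drive_tool --moves '[{"dp":[30,24,-5],"twist":0.05,"gripper":165},{"dp":[65,52,-7],"twist":0.1,"gripper":165},{"dp":[100,80,-7],"twist":0.15,"gripper":165},{"dp":[135,108,-7],"twist":0.2,"gripper":165},{"dp":[154,123.5,-7],"twist":0.238,"gripper":165},{"dp":[154,123.5,-7],"twist":0.238,"gripper":165},{"dp":[154,123.5,15],"twist":0.238,"gripper":165},{"dp":[154,123.5,50],"twist":0.238,"gripper":165}]'

```text
clock: 18.3
tcp_pos: [521.6, 262.8, 54.0]
tool_rot: [0.098, 3.127, 0.012]
ft_force: [0.9, 0.5, -0.7]
grip_width: 0.476
```

```bash
python3 - <<'E'
from h import *
plan((519.2,262.5,12.5,86.4))
E
```

```text
t 18.3 tcp [521.6 262.8  54. ] jaw 86.4 q7 1.18 grip 0.476 F [ 0.9  0.5 -0.7] tilt [0.013 0.007]
(519.2, 262.5, 12.5, 86.4) dp [ 2.9 -0.7 41.4] twist 0.0
```

Call:
drive_tool --moves '[{"dp":[2,-0.7,15],"twist":0,"gripper":165},{"dp":[2,-0.7,28],"twist":0,"gripper":165},{"dp":[2,-0.7,36],"twist":0,"gripper":165},{"dp":[2,-0.7,39.5],"twist":0,"gripper":165},{"dp":[2,-0.7,41],"twist":0,"gripper":165},{"dp":[2,-0.7,41.8],"twist":0,"gripper":165},{"dp":[2,-0.7,42.4],"twist":0,"gripper":165},{"dp":[2,-0.7,42.4],"twist":0,"gripper":165}]'

```text
clock: 19.3
tcp_pos: [520.3, 262.6, 11.9]
tool_rot: [0.098, 3.126, 0.012]
ft_force: [0.2, -0.4, 3.8]
grip_width: 0.478
```

Call:
drive_tool --moves '[{"dp":[0,0,0.4],"twist":0,"gripper":165},{"dp":[0,0,0.4],"twist":0,"gripper":120},{"dp":[0,0,0.4],"twist":0,"gripper":112},{"dp":[0,0,0],"twist":0,"gripper":112},{"dp":[0,0,-15],"twist":0,"gripper":112},{"dp":[0,0,-45],"twist":0,"gripper":112},{"dp":[0,0,-85],"twist":0,"gripper":65},{"dp":[0,0,-110],"twist":0,"gripper":65}]'

```text
clock: 20.3
tcp_pos: [519.3, 262.0, 124.8]
tool_rot: [0.098, 3.125, 0.014]
ft_force: [0.3, 0.5, -0.1]
grip_width: 0.731
```

```bash
python3 - <<'E'
from h import *
plan((446.5,87.5,120,90))
E
```

```text
t 20.3 tcp [519.3 262.  124.8] jaw 86.4 q7 1.14 grip 0.731 F [ 0.3  0.5 -0.1] tilt [0.016 0.009]
(446.5, 87.5, 120, 90) dp [  61.8 -178.8    2.1] twist -0.063
```

Call:
drive_tool --moves '[{"dp":[12,-36,2],"twist":-0.02,"gripper":65},{"dp":[28,-82,2],"twist":-0.04,"gripper":65},{"dp":[45,-130,2],"twist":-0.06,"gripper":65},{"dp":[61.8,-178.8,2],"twist":-0.063,"gripper":65},{"dp":[61.8,-178.8,2],"twist":-0.063,"gripper":65},{"dp":[61.8,-178.8,20],"twist":-0.063,"gripper":65},{"dp":[61,-178,45],"twist":-0.063,"gripper":65},{"dp":[61,-178,50],"twist":-0.063,"gripper":65}]'

```text
clock: 21.3
tcp_pos: [447.8, 89.0, 71.7]
tool_rot: [-0.001, 3.127, 0.013]
ft_force: [0.3, 0.8, 1.4]
grip_width: 0.749
```

```bash
python3 - <<'E'
from h import *
plan((446.5,87.5,21,90))
E
```

```text
t 21.3 tcp [447.8  89.   71.7] jaw 90.0 q7 1.49 grip 0.749 F [0.3 0.8 1.4] tilt [0.015 0.008]
(446.5, 87.5, 21, 90) dp [ 2.1 -1.9 50.7] twist 0.001
```

Call:
drive_tool --moves '[{"dp":[2,-2,20],"twist":0,"gripper":65},{"dp":[2,-2,40],"twist":0,"gripper":65},{"dp":[2,-2,50.7],"twist":0,"gripper":65},{"dp":[2,-2,50.7],"twist":0,"gripper":90},{"dp":[2,-2,50.7],"twist":0,"gripper":130},{"dp":[2,-2,50.7],"twist":0,"gripper":180},{"dp":[2,-2,50.7],"twist":0,"gripper":180},{"dp":[2,-2,50.7],"twist":0,"gripper":180}]'

```text
clock: 22.3
tcp_pos: [446.9, 87.5, 21.5]
tool_rot: [-0.001, 3.126, 0.013]
ft_force: [-1.3, -0.2, 7.8]
grip_width: 0.422
```

Call:
drive_tool --moves '[{"dp":[0,0,0],"twist":0,"gripper":180},{"dp":[0,0,0],"twist":0,"gripper":180},{"dp":[0,0,-5],"twist":0,"gripper":180},{"dp":[0,0,-30],"twist":0,"gripper":180},{"dp":[0,0,-65],"twist":0,"gripper":180},{"dp":[0,0,-100],"twist":0,"gripper":180},{"dp":[0,0,-110],"twist":0,"gripper":180},{"dp":[0,0,-110],"twist":0,"gripper":180}]'

```text
clock: 23.3
tcp_pos: [445.3, 86.8, 131.6]
tool_rot: [-0.001, 3.126, 0.014]
ft_force: [-0.2, -0.2, -0.3]
grip_width: 0.424
```

```bash
python3 - <<'E'
from h import *
plan((507,-305.2,130,None))
E
```

```text
t 23.3 tcp [445.3  86.8 131.6] jaw 90.1 q7 1.43 grip 0.424 F [-0.2 -0.2 -0.3] tilt [0.016 0.009]
(507, -305.2, 130, None) dp [ -61.4 -392.    -1. ] twist 0.0
```

Call:
drive_tool --moves '[{"dp":[-5,-32,0],"twist":0.02,"gripper":180},{"dp":[-13,-84,0],"twist":0.05,"gripper":180},{"dp":[-22,-138,0],"twist":0.08,"gripper":180},{"dp":[-31,-194,0],"twist":0.11,"gripper":180},{"dp":[-40,-250,0],"twist":0.14,"gripper":180},{"dp":[-48,-304,0],"twist":0.17,"gripper":180},{"dp":[-56,-355,0],"twist":0.2,"gripper":180},{"dp":[-61.4,-392,0],"twist":0.2,"gripper":180}]'

```text
clock: 24.3
tcp_pos: [506.2, -307.3, 127.0]
tool_rot: [0.314, 3.113, 0.016]
ft_force: [0.2, 0.4, -0.4]
grip_width: 0.422
```

```bash
python3 - <<'E'
from h import *
plan((507,-305.2,27.5,None))
E
```

```text
t 24.3 tcp [ 506.2 -307.3  127. ] jaw 78.5 q7 2.15 grip 0.422 F [ 0.2  0.4 -0.4] tilt [0.013 0.009]
(507, -305.2, 27.5, None) dp [ 0.7  1.1 99.5] twist 0.0
```

Call:
drive_tool --moves '[{"dp":[0.5,1,35],"twist":0,"gripper":180},{"dp":[0.5,1,65],"twist":0,"gripper":180},{"dp":[0.5,1,88],"twist":0,"gripper":180},{"dp":[0.5,1,96],"twist":0,"gripper":180},{"dp":[0.5,1,98.5],"twist":0,"gripper":180},{"dp":[0.5,1,99.5],"twist":0,"gripper":180},{"dp":[0.5,1,100.3],"twist":0,"gripper":180},{"dp":[0.5,1,100.3],"twist":0,"gripper":180}]'

```text
clock: 25.3
tcp_pos: [507.5, -305.3, 27.2]
tool_rot: [0.314, 3.113, 0.016]
ft_force: [0.1, 0.8, -0.3]
grip_width: 0.423
```

Call:
drive_tool --moves '[{"dp":[0,0,0.4],"twist":0,"gripper":180},{"dp":[0,0,0.7],"twist":0,"gripper":180},{"dp":[0,0,1],"twist":0,"gripper":180},{"dp":[0,0,1],"twist":0,"gripper":180},{"dp":[0,0,1],"twist":0,"gripper":180},{"dp":[0,0,1],"twist":0,"gripper":180},{"dp":[0,0,1],"twist":0,"gripper":180},{"dp":[0,0,1],"twist":0,"gripper":180}]'

```text
clock: 26.3
tcp_pos: [507.6, -305.3, 26.6]
tool_rot: [0.314, 3.112, 0.016]
ft_force: [-1.3, 1.4, 7.5]
grip_width: 0.426
```

Contact is made; I'll release and rise.

Call:
drive_tool --moves '[{"dp":[0,0,0.2],"twist":0,"gripper":130},{"dp":[0,0,0.2],"twist":0,"gripper":100},{"dp":[0,0,0],"twist":0,"gripper":100},{"dp":[0,0,0],"twist":0,"gripper":100},{"dp":[0,0,-15],"twist":0,"gripper":100},{"dp":[0,0,-45],"twist":0,"gripper":100},{"dp":[0,0,-80],"twist":0,"gripper":65},{"dp":[0,0,-100],"twist":0,"gripper":65}]'

```text
clock: 27.3
tcp_pos: [506.6, -306.7, 129.0]
tool_rot: [0.314, 3.11, 0.015]
ft_force: [-0.3, 0.2, 0.1]
grip_width: 0.74
```

```bash
python3 - <<'E'
from h import *
plan((449.3,-67.5,120,85))
E
```

```text
t 27.3 tcp [ 506.6 -306.7  129. ] jaw 78.5 q7 2.15 grip 0.74 F [-0.3  0.2  0.1] tilt [0.017 0.008]
(449.3, -67.5, 120, 85) dp [104.1 222.8  10. ] twist -0.114
```

Call:
drive_tool --moves '[{"dp":[18,38,0],"twist":-0.02,"gripper":65},{"dp":[40,86,0],"twist":-0.04,"gripper":65},{"dp":[63,134,5],"twist":-0.07,"gripper":65},{"dp":[85,182,10],"twist":-0.1,"gripper":65},{"dp":[104.1,222.8,10],"twist":-0.114,"gripper":65},{"dp":[104.1,222.8,10],"twist":-0.114,"gripper":65},{"dp":[104.1,222.8,25],"twist":-0.114,"gripper":65},{"dp":[104,222.5,50],"twist":-0.114,"gripper":65}]'

```text
clock: 28.3
tcp_pos: [450.5, -68.6, 79.3]
tool_rot: [0.138, 3.121, 0.014]
ft_force: [-0.2, 0.1, 0.5]
grip_width: 0.742
```

```bash
python3 - <<'E'
from h import *
plan((449.3,-67.5,21,None))
E
```

```text
t 28.3 tcp [450.5 -68.6  79.3] jaw 84.9 q7 1.82 grip 0.742 F [-0.2  0.1  0.5] tilt [0.018 0.008]
(449.3, -67.5, 21, None) dp [ 2.3  0.4 58.3] twist 0.0
```

Call:
drive_tool --moves '[{"dp":[2,0.4,25],"twist":0,"gripper":65},{"dp":[2,0.4,47],"twist":0,"gripper":65},{"dp":[2,0.4,57.5],"twist":0,"gripper":65},{"dp":[2,0.4,57.5],"twist":0,"gripper":90},{"dp":[2,0.4,57.5],"twist":0,"gripper":130},{"dp":[2,0.4,57.5],"twist":0,"gripper":180},{"dp":[2,0.4,57.5],"twist":0,"gripper":180},{"dp":[2,0.4,57.5],"twist":0,"gripper":180}]'

```text
clock: 29.3
tcp_pos: [450.0, -67.5, 22.3]
tool_rot: [0.138, 3.12, 0.014]
ft_force: [-1.2, 0.2, 8.0]
grip_width: 0.423
```

Call:
drive_tool --moves '[{"dp":[0,0,0],"twist":0,"gripper":180},{"dp":[0,0,0],"twist":0,"gripper":180},{"dp":[0,0,-5],"twist":0,"gripper":180},{"dp":[0,0,-30],"twist":0,"gripper":180},{"dp":[0,0,-65],"twist":0,"gripper":180},{"dp":[0,0,-100],"twist":0,"gripper":180},{"dp":[0,0,-110],"twist":0,"gripper":180},{"dp":[0,0,-110],"twist":0,"gripper":180}]'

```text
clock: 30.3
tcp_pos: [448.0, -68.2, 132.3]
tool_rot: [0.138, 3.119, 0.015]
ft_force: [0.8, -0.2, -1.5]
grip_width: 0.424
```

```bash
python3 - <<'E'
from h import *
plan((409.6,-282.8,130,78))
E
```

```text
t 30.3 tcp [448.  -68.2 132.3] jaw 85.0 q7 1.74 grip 0.424 F [ 0.8 -0.2 -1.5] tilt [0.02  0.008]
(409.6, -282.8, 130, 78) dp [ 1.940e+01 -2.172e+02 -2.000e-01] twist 0.121
```

Call:
drive_tool --moves '[{"dp":[3,-35,0],"twist":0.03,"gripper":180},{"dp":[8,-85,0],"twist":0.06,"gripper":180},{"dp":[13,-138,0],"twist":0.09,"gripper":180},{"dp":[17,-188,0],"twist":0.12,"gripper":180},{"dp":[19.4,-217,0],"twist":0.121,"gripper":180},{"dp":[19.4,-217,0],"twist":0.121,"gripper":180},{"dp":[19.4,-217,30],"twist":0.121,"gripper":180},{"dp":[19.4,-217,55],"twist":0.121,"gripper":180}]'

```text
clock: 31.3
tcp_pos: [410.5, -280.8, 72.9]
tool_rot: [0.324, 3.107, 0.018]
ft_force: [0.1, 0.0, -0.4]
grip_width: 0.419
```

```bash
python3 - <<'E'
from h import *
plan((409.6,-282.8,28.5,None))
E
```

```text
t 31.3 tcp [ 410.5 -280.8   72.9] jaw 78.1 q7 2.26 grip 0.419 F [ 0.1  0.  -0.4] tilt [0.018 0.009]
(409.6, -282.8, 28.5, None) dp [ 1.2 -2.8 44.4] twist 0.0
```

Call:
drive_tool --moves '[{"dp":[1,-2.5,20],"twist":0,"gripper":180},{"dp":[1,-2.5,36],"twist":0,"gripper":180},{"dp":[1,-2.5,42],"twist":0,"gripper":180},{"dp":[1,-2.5,44],"twist":0,"gripper":180},{"dp":[1,-2.5,45],"twist":0,"gripper":180},{"dp":[1,-2.5,45.5],"twist":0,"gripper":180},{"dp":[1,-2.5,46],"twist":0,"gripper":180},{"dp":[1,-2.5,46],"twist":0,"gripper":180}]'

```text
clock: 32.3
tcp_pos: [410.2, -282.6, 27.4]
tool_rot: [0.324, 3.107, 0.018]
ft_force: [-1.5, 2.6, 6.8]
grip_width: 0.423
```

Contact at about 7 N. I'll release, rise and then clear the view.

Call:
drive_tool --moves '[{"dp":[0,0,0.2],"twist":0,"gripper":130},{"dp":[0,0,0.2],"twist":0,"gripper":100},{"dp":[0,0,0],"twist":0,"gripper":100},{"dp":[0,0,0],"twist":0,"gripper":100},{"dp":[0,0,-15],"twist":0,"gripper":100},{"dp":[0,0,-50],"twist":0,"gripper":100},{"dp":[0,0,-100],"twist":0,"gripper":100},{"dp":[0,0,-150],"twist":0,"gripper":100}]'

```text
clock: 33.3
tcp_pos: [406.8, -284.2, 179.7]
tool_rot: [0.325, 3.106, 0.017]
ft_force: [-0.2, -0.4, -0.1]
grip_width: 0.613
```

Call:
drive_tool --moves '[{"dp":[20,-40,0],"twist":0,"gripper":100},{"dp":[50,-80,0],"twist":0,"gripper":100},{"dp":[80,-120,0],"twist":0,"gripper":100},{"dp":[110,-160,0],"twist":0,"gripper":100},{"dp":[140,-200,0],"twist":0,"gripper":100},{"dp":[160,-230,0],"twist":0,"gripper":100},{"dp":[160,-260,0],"twist":0,"gripper":100},{"dp":[160,-270,0],"twist":0,"gripper":100}]'

```text
clock: 34.3
tcp_pos: [193.1, -516.5, 174.4]
tool_rot: [0.329, 3.106, 0.016]
ft_force: [-0.8, 1.2, -0.5]
grip_width: 0.612
```

```bash
python3 - <<'E'
from h import *
plan()
c=cam("top");s=cam("scene")
cv2.imwrite("pics/end.png",cv2.resize(np.hstack([c["image"],s["image"]]),(800,300)))
A=np.radians
for n,C,h in(("white",(413.3,270.5),68),("red",(507.6,-305.3),68),("yellow",(410.2,-282.7),68),("block",(520,262.5),30),("brush",(474,337),20),("black",(573.4,73),68),("green",(576.5,-71.4),68),("tape",(691.8,-161),24),("purple",(361,-74),68)):
    for k in(c,s):
        P=cloud(k); r=90 if n=="brush" else 44 if n in("block","tape") else 30
        m=(np.hypot(P[...,0]-C[0],P[...,1]-C[1])<r)&(P[...,2]>(22 if n in("brush","tape","block") else 45))
        if n=="brush": m&=(P[...,2]<34)&(P[...,1]>312)
        if n=="tape": m=m|((np.hypot(P[...,0]-C[0],P[...,1]-C[1])<r)&(P[...,2]>15))
        Q=P[m]
        if len(Q)<8: print(n,"hidden");continue
        t=np.percentile(Q[:,2],95);Z=Q[Q[:,2]>t-6].astype(np.float32);q=cv2.minAreaRect(Z[:,:2])
        print(n,round(float(t),1),np.round(q[0],1),np.round(q[1],1),round(q[2],1))
E
```

```text
t 34.3 tcp [ 193.1 -516.5  174.4] jaw 77.9 q7 2.81 grip 0.612 F [-0.8  1.2 -0.5] tilt [0.019 0.008]Traceback (most recent call last):
  File "<stdin>", line 14, in <module>
cv2.error: OpenCV(4.12.0) /io/opencv/modules/imgproc/src/convhull.cpp:143: error: (-215:Assertion failed) total >= 0 && (depth == CV_32F || depth == CV_32S) in function 'convexHull'
```

View pics/end.png

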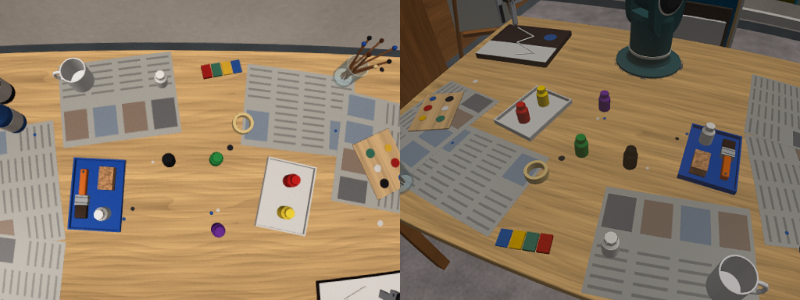

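Everything is in its tray, but joint 7 is near its limit at 2.81, so I'll turn it back first.

Call:
drive_tool --moves '[{"dp":[0,0,0],"twist":0.08,"gripper":100},{"dp":[0,0,0],"twist":0.2,"gripper":100},{"dp":[0,0,0],"twist":0.35,"gripper":100},{"dp":[0,0,0],"twist":0.5,"gripper":100},{"dp":[0,0,0],"twist":0.5,"gripper":100},{"dp":[0,0,0],"twist":0.5,"gripper":100},{"dp":[0,0,0],"twist":0.5,"gripper":100},{"dp":[0,0,0],"twist":0.5,"gripper":100}]'

```text
clock: 35.4
tcp_pos: [193.3, -516.0, 174.4]
tool_rot: [1.086, 2.932, 0.023]
ft_force: [-0.2, -1.1, -0.1]
grip_width: 0.612
```

```bash
python3 - <<'E'
from h import *
plan()
c=cam("top");s=cam("scene")
for n,C,h in(("white",(413.3,270.5),68),("red",(507.6,-305.3),68),("yellow",(410.2,-282.7),68),("block",(520,262.5),30),("brush",(474,337),20),("black",(573.4,73),68),("green",(576.5,-71.4),68),("tape",(691.8,-161),24),("purple",(361,-74),68)):
    for k in(c,s):
        P=cloud(k); d=np.hypot(P[...,0]-C[0],P[...,1]-C[1])
        lo,r=(15,44) if n=="tape" else (22,90) if n=="brush" else (22,44) if n=="block" else (45,30)
        m=(d<r)&(P[...,2]>lo)
        if n=="brush": m&=(P[...,2]<34)&(P[...,1]>312)
        Q=P[m]
        if len(Q)<8: print(n,"hidden");continue
        t=np.percentile(Q[:,2],95);Z=np.ascontiguousarray(Q[Q[:,2]>t-6],np.float32)[:,:2].copy();q=cv2.minAreaRect(Z)
        print(n,round(float(t),1),np.round(q[0],1),np.round(q[1],1),round(q[2],1))
E
```

```text
t 35.4 tcp [ 193.3 -516.   174.4] jaw 49.3 q7 2.36 grip 0.612 F [-0.2 -1.1 -0.1] tilt [0.019 0.008]
white 75.3 [412.6 268.5] [27.  26.6] 89.1
white 74.0 [415.3 272.6] [26.2 26.1] 21.7
red 75.8 [ 506.2 -305.5] [29.2 26.7] 28.6
red 74.6 [ 506.8 -302.3] [28.5 24.9] 28.5
yellow 76.0 [ 409.  -282.5] [27.2 25. ] 88.8
yellow 75.2 [ 409.9 -278.6] [26.7 27.5] 67.1
block 38.3 [517.6 261.1] [46.  70.7] 88.8
block 37.1 [520.7 264.5] [45.2 71.5] 87.4
brush 28.1 [472.6 344.2] [ 54.3 149.4] 88.0
brush 27.2 [476.  339.5] [ 38.9 147.9] 88.3
black 70.7 [573.7  72.3] [27.9 25.2] 0.3
black 70.5 [574.9  73.6] [26.9 27. ] 57.0
green 70.6 [576.3 -72.1] [26.3 25.5] 0.6
green 70.5 [576.4 -71.4] [28.5 26.2] 50.9
tape 27.1 [ 690.9 -162.1] [66.1 65.4] 0.3
tape 26.5 [ 693.  -160.1] [67.6 65.8] 42.3
purple 70.8 [359.9 -75.2] [27.3 27.1] 55.7
purple 69.0 [363.1 -72.7] [27.2 25.7] 17.7
```

Every placed thing stands about 5 mm higher than it did on the table, so each rests on its tray's floor. Black, green, purple and the tape haven't moved, so I'll hand in.

```bash
python3 -c "
from h import *
print(arm.close_job(), telemetry.state()['clock'])"
```

```text
the job is handed in; nothing more can be done
the job is handed in; nothing more can be done
```

Both kits are made up and the job is handed in at about 35 s. The blue tray holds the white bottle (the one nearest the base), the flat brush along one long side, and the cork block. The white tray holds the red and yellow bottles.

**Last checks, from both cameras:**
- **On the floor:** every placed thing reads about 5 mm higher than on the table, which is the tray floor's thickness. The bottles are upright, and nothing overlaps or touches the rim.
- **Left alone:** the black, green and purple bottles and the tape are where they were, to within about 2 mm.
- **Set-down force:** 4–8 N for four of the things and about 19 N for the white bottle, below the 40 N and 120 N limits.

**What disagreed:**
- **Camera offset:** the two views differ by 1–4 mm sideways, and both read 1–2 mm too high.
- **Brush width:** the top view gave 54 mm, and I put that down to stray points at the tray wall. The scene view gave 39 mm, as expected.
- **Joint 7:** it came close to its limit (2.81 of 2.82 rad) while I moved the arm clear at the end. I turned it back to 2.36.
- **Tool tilt:** the tool drifted to about 1° off vertical over the job, with no visible effect on the placings.

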